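# Set the mending stand's stop on the glued tin and lock it

## Robot

A 6-joint arm with a two-finger parallel gripper is mounted at the origin on the work surface. World frame = base frame: x ahead of the robot, y to its left, z up, the work surface at z = 0. Lengths are in m, angles in rad, forces in N, time in s.
With the tool pointing down it reaches from about 0.425 to 0.95 m from the base axis. Payload 14.7 kg.
Tool frame: the origin (TCP) lies on the centre line of the jaws, within the pads' length; the fingertips stand manip.finger_overhang ahead of it and the grasp point (between the pads) lies 2 mm behind it (manip.finger_overhang is the distance from the TCP to the fingertips, in m); z points along the fingers, y is the line along which they close (so a half turn about z gives the same grasp; the last joint's range is limited). The gripper opens to 85 mm and grips with 20 to 120 N. Pads are 22 mm wide; open, the fingers measure 114 mm over their backs; the gripper's body (76 mm by 85 mm) begins 54 mm behind the grasp point. The pads swing forward as they close: fully open they stand 13 mm farther back than shut.
Start: joints at [-1.327, 0.48, 1.596, -0, 1.065, -0.047], TCP at [0.186, -0.623, 0.248] pointing down, gripper open.
Joint ranges: [-2.75, 2.75], [-0.82, 2.05], [0.23, 2.67], [-1.56, 4.7], [0.09, 2.69], [-2.92, 2.92]. Speed limits (rad/s): [1.89, 1.89, 2.39, 3.01, 3.01, 3.01].

## Interface

Orientations are given as a 3x3 rotation matrix whose columns are the frame's x, y, z axes.
In Python, from plant import manip gives the robot as it stands. The module is installed in compiled form; this text tells all that it offers.
- The arm moves only by the shell command python3 -m inch 'ROWS' [FORCE]. ROWS is JSON, a list of rows, each an object of numbers: "x", "y", "z": the shift along the tool's x, y, z in m; "rx", "ry", "rz": the turn, a rotation vector about the tool's x, y, z in rad; "gripper": the finger opening in m, from 0 to 0.0854. In form: [{"x": .., "y": .., "z": .., "rx": .., "ry": .., "rz": .., "gripper": ..}, ...]. A call has 1 to 10 rows; each row shifts and turns the commanded pose from where the row before left it, along the tool's axes as they then stand; what a row does not reach is not made up. A row lasts 1/8 s, in which the tool goes at most 62.5 mm and 10.7 degrees, less where a joint would pass 70% of its speed; a pose out of reach is approached as far as the arm can. A call with a gripper value outside its range is refused whole. The fingers move at their own pace and stop on an object; FORCE is the grip in N (left out, the last holds). Time passes only in rows, so rows that do not move let the fingers close. It gives the time, the measured TCP pose, the force, the opening and the grip force at its end, in the units of the state.
- manip.read_state(): the state, without advancing time (a new reading comes with each control period).
- manip.read_camera(name): name is "scene" or "top"; returns (picture, depth): 420x560x3 uint8, red, green, blue; 420x560 float32, m along the optical axis (not along the pixel's ray), 0 where there is no reading.
- manip.get_calibration(name): a dict with "camera_matrix" (3x3 intrinsics, pixels), "R" (3x3) and "t" (3): a world point X has camera coordinates R X + t. Camera axes: x right, y down, z forward; pixel columns grow to the right and rows downward; lengths in m; the calibration is good to about 2 mm. A picture is of the moment at which its call begins. get_calibration takes no time and is no camera call.
- manip.job_done(): hands the job in; it is judged then, once.
The state is a dict: "time": time; "joint_positions": joint angles; "qd": joint speeds; "tau": joint torques, N m; "ee_pos": TCP position; "orientation": TCP orientation; "wrist_force": force on the tool from outside, world axes, zero at the start; "moment": the same for the moment, N m; "gripper_width": opening from 0.0 (shut) to 1.0 (fully open); "finger_force": force on a finger pad.
Only numpy, scipy, OpenCV 4.12 (cv2) and the standard library are available. Lean on these libraries where they do the work, as an engineer would, in place of code of your own. Each camera call takes 0.05 s, during which the arm holds its last target. There are 200 camera calls.

## Task

The lid of the little tin has just been glued, so set it under the mending stand: push the handle end of the wooden board to swing it round its pin until its long edge lies flush against the stand's metal lip, which brings the tin under the stop. Then lower the stop rod by its black knob until the sprung rubber foot rests lightly on the lid (its spring pressed in a little, well short of all the way), and only then swing the red clamp lever fully over to lock the rod. Keep the tin upright and do not disturb the plate, dreidel, lighter or menorah.

Things in the scene. Friction and masses are not known exactly. Their poses are not given: they have to be found in the camera images.
- stand: Green and steel mending stand fixed to the counter. Origin: on the counter (z = 0) straight under the stop rod; z up. Yaw differs from start to start. In its frame a 36 mm square column stands at y = +120 mm and carries a head 40 mm wide in x, y = -24 to +138 mm, z 131 to 165 mm, through which the rod slides.
- pivot_pin (a point): Top of the fixed steel pin (12 mm thick, brass head 28 mm wide) that the board turns on: stand frame x = +110, y = 0, 30 mm up.
- lip_face (a point): Middle of the top edge of the aluminium lip that the board is pushed against: a wall 160 mm long along the stand's x, 34 mm high, its face looking to the stand's -y at stand y = +46 mm.
- lever_axis (a point): Vertical axis of the clamp lever, on top of the stand's head: stand frame x = 0, y = +65, 170 mm up.
- board: Loose wooden board 22 mm thick flat on the counter, 0.55 kg. Origin: at its underside on the axis of its pivot hole, which sits on the pin. Along its own -x runs a 90 mm wide part (x = +40 to -190 mm), then a 45 mm wide handle to x = -275 mm. It starts swung out to the stand's -y side, its yaw 0.35 to 0.7 rad more than the stand's; flush on the lip the yaws agree. About 3 N at the handle turns it.
- board_handle (a point): Middle of the board's handle, 232.5 mm from the pivot axis, half-way up (11 mm over the counter). The handle is 45 mm wide across the board's y.
- tin_top (a point): Centre of the flat lid of the round blue tin with brass lid (70 mm wide, 50 mm tall, 0.22 kg), lid 72 mm over the counter. It stands loose on the board 110 mm from the pivot between four short brass pins (8 mm tall, about 2 mm play) and rides along with the board.
- stop_rod (a joint): How far the vertical stop rod has been lowered, m: 0 at the top, grows as it goes down, at most 0.068. It starts between 0 and 0.028. It slides with about 4 N of drag and stays where it is left.
- stop_knob (a point): Centre of the black round knob on top of the stop rod, 30 mm wide and 28 mm tall, upright; grasp it from above. It lies 135 mm above the foot's face while the foot is not pressed. The centre is 257 mm over the counter when the rod is right up.
- foot_face (a point): Centre of the underside of the round rubber foot (28 mm wide) at the bottom of the stop rod; this face is what touches the lid.
- stop_foot (a joint): How far the sprung foot is pressed up into the rod, m: 0 free, 0.010 fully pressed. The spring starts at about 0.35 N and adds 0.35 N per mm.
- clamp_lever (a joint): Angle of the red clamp lever, rad: 0 to 0.3 at the start (open, pointing to the stand's -x), 1.57 fully over against its end (locked, pointing to the stand's +y). Grows clockwise seen from above. It turns about point lever_axis, stiffly (about 2.5 N at its knob) and stays where it is left.
- lever_knob (a point): Grip point on the upright red round knob at the lever's end: 18 mm wide, it stands from 180 to 225 mm over the counter, this point at 204 mm; 65 mm from the lever's axis.
- plate: White porcelain plate, 160 mm across, 18 mm tall, origin at the centre of its underside. Leave it alone.
- dreidel: Small red wooden dreidel lying on its side, 26 mm body, 64 mm long. Origin under its body. Leave it alone.
- lighter: Orange plastic lighter lying flat, 77 x 24 x 12 mm. Origin under its middle. Leave it alone.
- menorah: Dark cast steel menorah, 228 mm tall, 230 mm wide along its own y, 100 mm round foot. Origin under its foot. Leave it alone.
Mind the look-alikes: they are no part of the job. Of the things like the part that bears tin_top, leave any that is green or turquoise; of the rest the larger one is meant.

How it is judged:
By the outcome, as a careful person would: the job done as asked, in the order asked, and still so for the second after the job is handed in, with the robot touching nothing.
It also fails if it takes over 61 s, if anything falls off the work surface, if the arm or the gripper's body presses on something with over 40 N, if the wrist force passes 120 N, or if a joint passes its speed limit or range.

## Working session

There is one attempt and no reset: what is moved stays moved. The work goes in short steps, Python scripts to look and compute and a shell command to move; the robot and the scene stay as the last step left them, time stands still between calls to the robot, and variables do not carry over. Pictures are saved under pics/ and viewed, at most 10 in all, crops included, and the job is handed in when it is done.

```bash
mkdir -p pics; cat > h.py <<'E'
import numpy as np, cv2
from plant import manip
def grab(n):
    p,d=manip.read_camera(n); return p,d,manip.get_calibration(n)
def world(c,u,v,d):
    K=np.array(c["camera_matrix"]);R=np.array(c["R"]);t=np.array(c["t"])
    r=np.linalg.solve(K,np.array([u,v,1.0])); return R.T@(r*d-t)
def cloud(c,d):
    K=np.array(c["camera_matrix"]);R=np.array(c["R"]);t=np.array(c["t"])
    v,u=np.mgrid[:d.shape[0],:d.shape[1]]
    P=np.stack([(u-K[0,2])/K[0,0]*d,(v-K[1,2])/K[1,1]*d,d],-1)
    return (P-t)@R
def plane(c,u,v,z):
    K=np.array(c["camera_matrix"]);R=np.array(c["R"]);t=np.array(c["t"])
    o=-R.T@t; r=R.T@np.linalg.solve(K,np.array([u,v,1.0])); return o+r*(z-o[2])/r[2]
E
python3 - <<'E'
from h import *
print(manip.finger_overhang, manip.read_state())
for n in("scene","top"):
    p,d,c=grab(n); print(n,c); cv2.imwrite(f"pics/{n}0.png",p[:,:,::-1]); np.savez(f"{n}0.npz",p=p,d=d)
E
```

```text
0.017 {'time': 0.0, 'joint_positions': array([-1.32661286e+00,  4.80830020e-01,  1.59686926e+00,  1.52647881e-06,
        1.06511110e+00, -4.66116649e-02]), 'qd': array([-1.42621948e-03,  5.63269561e-04, -2.46593820e-03,  2.28019970e-06,
       -1.78708669e-05,  4.42368851e-04]), 'tau': array([-1.13583214e-03, -9.50656056e+01, -4.30181444e+01, -6.44333568e-05,
        1.22577327e-02, -3.29745217e-05]), 'ee_pos': array([ 0.18628201, -0.62232353,  0.24767528]), 'orientation': array([[ 9.58016423e-01,  2.86713180e-01, -2.93106606e-04],
       [ 2.86713324e-01, -9.58015696e-01,  1.18192506e-03],
       [ 5.80727619e-05, -1.21634119e-03, -9.99999259e-01]]), 'wrist_force': array([ 0.50916065,  0.40935468, -0.22268997]), 'moment': array([-0.00279074,  0.08521936,  0.00775589]), 'finger_force': 0.0, 'gripper_width': 1.0016417606513697}
scene {'camera_matrix': array([[437.56053066,   0.        , 277.80456706],
       [  0.        , 437.56053066, 214.95220269],
       [  0.        ,   0.        ,   1.        ]]), 'R': array([[-0.5635093 ,  0.82606004,  0.00905938],
       [ 0.66689931,  0.46135272, -0.58514868],
       [-0.48754751, -0.32369503, -0.81087542]]), 't': array([ 0.32367785, -0.30099536,  1.60721555])}
top {'camera_matrix': array([[381.49465595,   0.        , 276.13352804],
       [  0.        , 381.49465595, 216.90679966],
       [  0.        ,   0.        ,   1.        ]]), 'R': array([[-0.00335921, -0.99986632,  0.01600154],
       [-0.99823328,  0.00240362, -0.0593678 ],
       [ 0.0593214 , -0.0161727 , -0.99810792]]), 't': array([-0.03334059,  0.61580591,  1.2461146 ])}
```

View pics/scene0.png

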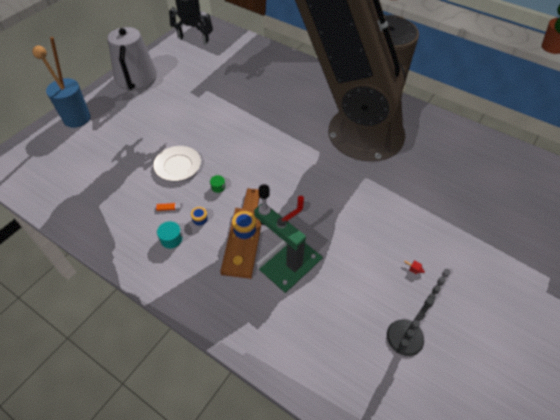

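View pics/top0.png

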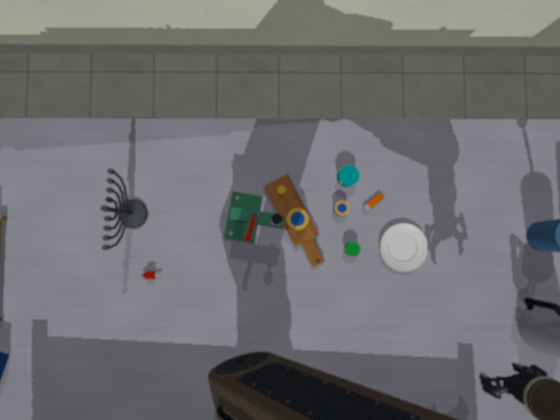

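The scene camera shows four tin-like things. In the top view they are the blue/brass tin on the board at (297,219), a small blue one at (341,208), a turquoise one at (348,175) and a green one at (352,248). The one meant is at (297,219): it isn't green or turquoise, and it's the larger of the remaining two. The knob is at (277,218), the pin at (282,189), the handle end at (315,257) and the lever at (251,229). I'll confirm with an enlarged crop and measure.

```bash
cat > m.py <<'E'
from h import *
import sys
def comps(n,f,amin=8):
    p,d,c=f; hsv=cv2.cvtColor(p,cv2.COLOR_RGB2HSV)
    rng={'red':[((0,150,90),(6,255,255)),((174,150,90),(180,255,255))],'blue':[((108,120,40),(128,255,255))],'brass':[((17,110,120),(32,255,255))],'green':[((60,80,20),(85,255,140))],'wood':[((6,120,60),(16,255,210))],'black':[((0,0,0),(180,120,38))]}
    P=cloud(c,d)
    for k,rs in rng.items():
        m=sum(cv2.inRange(hsv,np.array(a),np.array(b)) for a,b in rs)
        N,l,s,ce=cv2.connectedComponentsWithStats(m)
        for i in range(1,N):
            u,v=ce[i]
            if s[i,4]<amin: continue
            if not((200<u<380 and 150<v<280) if n=='top' else (140<u<330 and 165<v<300)): continue
            q=P[(l==i)&(d>0)]
            print(n,k,ce[i].round(1),s[i].tolist(),'med',np.median(q,0).round(4),'zr',np.percentile(q[:,2],[5,95]).round(3))
E
python3 - <<'E'
from m import *
for n in("top","scene"):
    z=np.load(n+"0.npz"); comps(n,(z['p'],z['d'],manip.get_calibration(n)))
a=cv2.imread("pics/top0.png")[165:275,215:375]; b=cv2.imread("pics/scene0.png")[170:300,150:330]
a=cv2.resize(a,(800,550),interpolation=2); cv2.imwrite("pics/topc.png",a)
cv2.imwrite("pics/scec.png",cv2.resize(b,(800,578),interpolation=2))
E
```

```text
top red [249.8 229.3] [244, 217, 11, 24, 98] med [0.5685 0.0429 0.1813] zr [0.177 0.227]
top blue [342.  207.6] [338, 204, 8, 8, 22] med [ 0.6451 -0.2531  0.0353] zr [0.033 0.039]
top blue [297.  218.6] [291, 213, 13, 12, 43] med [ 0.6059 -0.1004  0.0725] zr [0.067 0.077]
top brass [281.  189.2] [278, 186, 7, 7, 41] med [ 0.7069 -0.0513  0.0306] zr [0.027 0.033]
top brass [340.5 207.6] [334, 201, 15, 14, 75] med [ 0.6435 -0.244   0.0358] zr [0.023 0.04 ]
top brass [298.9 219.1] [287, 208, 23, 23, 193] med [ 0.6027 -0.1102  0.0717] zr [0.021 0.076]
top green [244.6 215.4] [225, 192, 49, 51, 1271] med [0.6127 0.0719 0.0144] zr [0.009 0.168]
top green [281.5 221.3] [279, 216, 5, 12, 33] med [ 0.5931 -0.0469  0.1666] zr [0.163 0.262]
top green [352.1 248.4] [345, 241, 15, 15, 183] med [ 0.5123 -0.2825  0.0356] zr [0.021 0.039]
top wood [283.6 195.4] [265, 175, 40, 40, 773] med [ 0.6846 -0.0614  0.0224] zr [0.019 0.026]
top wood [375.1 200. ] [367, 193, 17, 15, 114] med [ 0.6721 -0.3671  0.012 ] zr [0.008 0.017]
top wood [306.9 241.5] [285, 219, 38, 47, 686] med [ 0.539  -0.1432  0.0222] 
[... 930 characters left out ...]
-0.2777  0.0335] zr [0.006 0.038]
scene green [282.4 229.2] [255, 208, 50, 42, 691] med [0.619  0.0518 0.1633] zr [0.142 0.168]
scene green [288.4 267.5] [260, 244, 62, 48, 1153] med [0.6429 0.082  0.0118] zr [0.008 0.016]
scene wood [249.9 201.1] [234, 189, 26, 26, 314] med [ 0.5094 -0.1524  0.0217] zr [0.017 0.027]
scene wood [165.2 206.6] [156, 203, 19, 8, 130] med [ 0.6728 -0.366   0.0104] zr [0.002 0.014]
scene wood [240.4 254. ] [221, 219, 40, 59, 1212] med [ 0.6821 -0.0603  0.0216] zr [0.013 0.026]
scene black [263.7 191.2] [259, 185, 10, 14, 90] med [ 0.6025 -0.0277  0.2573] zr [0.238 0.261]
scene black [295.4 256.9] [287, 243, 18, 28, 297] med [0.6327 0.0993 0.0767] zr [0.024 0.128]
```

View pics/topc.png

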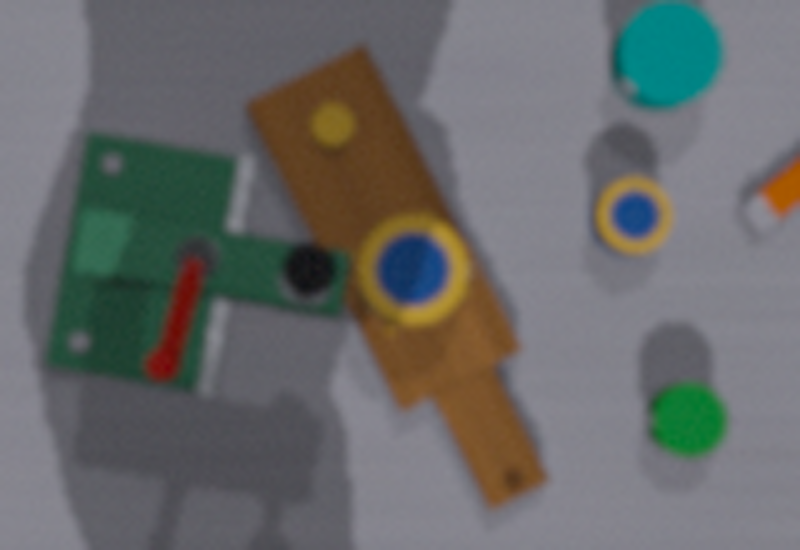

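View pics/scec.png

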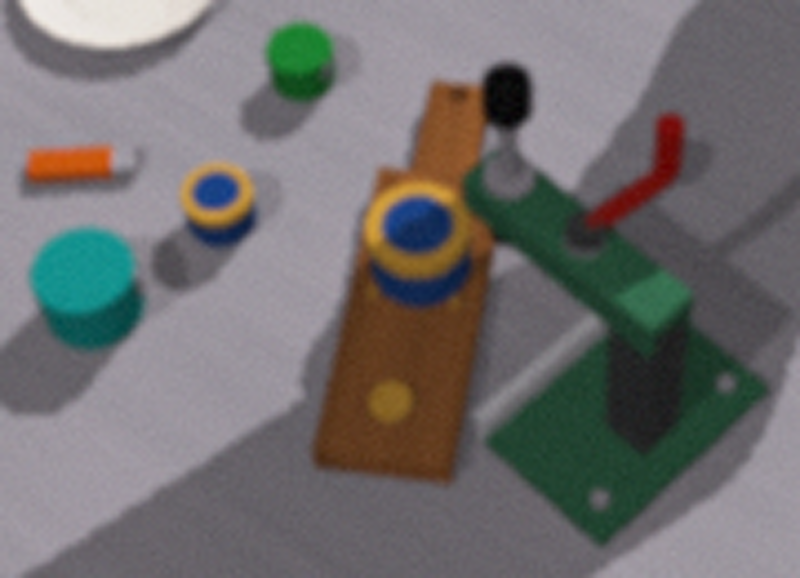

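The enlarged crop confirms the tin: the large blue one with the brass lid, sitting on the board. Next I refine the poses across both views.

```bash
cat > g.py <<'E'
from h import *
T,S=[manip.get_calibration(n) for n in("top","scene")]
def tri(a,b):
    A=[];B=[]
    for c,(u,v) in((T,a),(S,b)):
        R=np.array(c["R"]);o=-R.T@np.array(c["t"]);r=R.T@np.linalg.solve(np.array(c["camera_matrix"]),[u,v,1.]);r/=np.linalg.norm(r)
        M=np.eye(3)-np.outer(r,r);A.append(M);B.append(M@o)
    return np.linalg.solve(sum(A),sum(B))
E
python3 - <<'E'
from g import *
f=lambda a:a.round(4)
pin=tri((281,189.2),(237.3,259.7));print('pin',f(pin),f(plane(T,281,189.2,.03)),f(plane(S,237.3,259.7,.03)))
print('tin',f(tri((297,218.6),(243.6,220.1))),f(plane(T,297,218.6,.072)),f(plane(S,243.6,220.1,.072)))
# lever knob tips: top view crop (162,362)/5+(215,165); scene crop (670,122)/4.44+(150,170)
print('levertop',f(tri((215+162/5,165+362/5),(150+670/4.444,170+122/4.444))))
print('knob top-plane',f(plane(T,276.4,218.4,.26)),'tri centre',f(tri((276.4,218.4),(263.7,189.5))))
# knob depth top
for n,k in(("top",T),("scene",S)):
    z=np.load(n+"0.npz");hsv=cv2.cvtColor(z['p'],cv2.COLOR_RGB2HSV);P=cloud(k,z['d'])
    m=(P[...,2]>.235)&(P[...,2]<.275)&(P[...,0]>.56)&(P[...,0]<.64)&(abs(P[...,1]+.03)<.04)
    q=P[m];print(n,'knob',len(q),f((q.min(0)+q.max(0))/2),f(np.percentile(q[:,2],[50,90])))
    m=(P[...,2]>.15)&(P[...,2]<.175)&(P[...,1]<.15)&(P[...,1]>-.1)&(P[...,0]>.5)&(P[...,0]<.75)
    m&=(hsv[...,0]>50)&(hsv[...,0]<90)
    q=P[m][:,:2].astype(np.float32);r=cv2.minAreaRect(q);print('head',len(q),r)
    m=(P[...,2]>.015)&(P[...,2]<.03)&(P[...,1]<.0)&(P[...,1]>-.22)&(P[...,0]>.45)&(P[...,0]<.78)&(hsv[...,0]<17)&(hsv[...,1]>110)
    q=P[m][:,:2].astype(np.float32);r=cv2.minAreaRect(q);print('board',len(q),r)
    m=(P[...,2]>.065)&(P[...,2]<.08)&(P[...,1]<-.05)&(P[...,1]>-.16)&(P[...,0]>.55)&(P[...,0]<.66)
    q=P[m];print('lid',f((q.min(0)+q.max(0))/2),f(np.median(q[:,2])))
E
```

```text
pin [ 0.7063 -0.0511  0.0311] [ 0.7066 -0.0513  0.03  ] [ 0.7057 -0.0514  0.03  ]
tin [ 0.6069 -0.1004  0.0723] [ 0.607  -0.1005  0.072 ] [ 0.6067 -0.1004  0.072 ]
levertop [0.5462 0.049  0.2248]
knob top-plane [ 0.5973 -0.0319  0.26  ] tri centre [ 0.5974 -0.0315  0.2531]
top knob 98 [ 0.5984 -0.0336  0.2531] [0.2594 0.2618]
head 546 ((0.608764111995697, 0.023047704249620438), (0.1607043296098709, 0.04014671966433525), 79.59880065917969)
board 1472 ((0.6009944081306458, -0.10419893264770508), (0.3085896968841553, 0.08662099391222), 26.813465118408203)
lid [ 0.6091 -0.1039  0.0729] 0.0726
scene knob 143 [ 0.5969 -0.032   0.2488] [0.2573 0.2601]
head 659 ((0.6079930067062378, 0.024812772870063782), (0.15951178967952728, 0.041181255131959915), 79.70394897460938)
board 1417 ((0.6025433540344238, -0.10283944755792618), (0.31073760986328125, 0.08846669644117355), 26.93803596496582)
lid [ 0.6059 -0.1019  0.072 ] 0.0715
```

```bash
cat > to.py <<'E'
import sys; from g import *
O=np.array([.5980,-.0316]);a=-.18;EX=np.array([np.cos(a),np.sin(a)]);EY=np.array([-EX[1],EX[0]])
def st(x,y): return O+x*EX+y*EY
def to(x,y,z,s=None):
    s=s or manip.read_state();R=s["orientation"];d=R.T@(np.array([x,y,z])-s["ee_pos"])
    print('tool shift',d.round(4),'tool y angle',round(float(np.arctan2(R[1,1],R[0,1])),3))
def w():
    s=manip.read_state();print(round(s["time"],2),s["ee_pos"].round(4),'F',s["wrist_force"].round(1),'w',round(float(s["gripper_width"]),3),'q',s["joint_positions"].round(2)); 
E
python3 -c "
from to import *
w();to(.518,-.211,.15)"
```

```text
0.1 [ 0.1863 -0.6224  0.2477] F [ 0.2 -0.3  0. ] w 1.001 q [-1.33  0.48  1.6   0.    1.07 -0.05]
tool shift [ 0.4357 -0.2989  0.0981] tool y angle -1.28
```

```bash
python3 -m inch '[{"x":0.0436,"y":-0.0299,"gripper":0},{"x":0.0436,"y":-0.0299,"z":0.01},{"x":0.0436,"y":-0.0299,"z":0.01},{"x":0.0436,"y":-0.0299,"z":0.01},{"x":0.0436,"y":-0.0299,"z":0.01},{"x":0.0436,"y":-0.0299,"z":0.01},{"x":0.0436,"y":-0.0299,"z":0.01},{"x":0.0436,"y":-0.0299,"z":0.01},{"x":0.0436,"y":-0.0299,"z":0.01},{"x":0.0436,"y":-0.0299,"z":0.01}]' 40; python3 -c "
from to import *
w();to(.518,-.211,.027)"
```

```text
0.1 [ 0.1863 -0.6224  0.2477] F [ 0.2 -0.3  0. ] w 1.001 q [-1.33  0.48  1.6   0.    1.07 -0.05]
tool shift [ 0.4357 -0.2988  0.2211] tool y angle -1.28validation failed for argument at $[0]...
```

```bash
python3 -m inch '[{"x":0.044,"y":-0.03,"z":0.0,"rx":0.0,"ry":0.0,"rz":0.0,"gripper":0.0}]' 40; echo; python3 -m inch '[{"x":0.044,"y":-0.03,"z":0.01,"rx":0,"ry":0,"rz":0,"gripper":0}]'
```

```text
time: 0.22
ee_pos: [0.2188, -0.5827, 0.2477]
orientation: [[0.959, 0.284, -0.0], [0.284, -0.959, -0.001], [-0.0, 0.0, -1.0]]
wrist_force: [1.1, 0.5, -0.8]
gripper_width: 0.815
finger_force: 0.0

time: 0.35
ee_pos: [0.2539, -0.5394, 0.2383]
orientation: [[0.958, 0.285, 0.0], [0.285, -0.958, -0.001], [0.0, 0.001, -1.0]]
wrist_force: [0.4, -0.5, 0.2]
gripper_width: 0.605
finger_force: 0.0
```

All keys are required in every row.

```bash
python3 -m inch '[{"x":0.044,"y":-0.03,"z":0.01,"rx":0,"ry":0,"rz":0,"gripper":0},{"x":0.044,"y":-0.03,"z":0.01,"rx":0,"ry":0,"rz":0,"gripper":0},{"x":0.044,"y":-0.03,"z":0.01,"rx":0,"ry":0,"rz":0,"gripper":0},{"x":0.044,"y":-0.03,"z":0.01,"rx":0,"ry":0,"rz":0,"gripper":0},{"x":0.044,"y":-0.03,"z":0.01,"rx":0,"ry":0,"rz":0,"gripper":0},{"x":0.044,"y":-0.03,"z":0.01,"rx":0,"ry":0,"rz":0,"gripper":0},{"x":0.044,"y":-0.03,"z":0.01,"rx":0,"ry":0,"rz":0,"gripper":0}]'; python3 -c "
from to import *
w();to(.518,-.211,.028)"
```

```text
time: 1.23
ee_pos: [0.4892, -0.249, 0.1679]
orientation: [[0.958, 0.287, -0.0], [0.287, -0.958, 0.0], [-0.0, -0.0, -1.0]]
wrist_force: [0.4, -0.7, 0.5]
gripper_width: -0.001
finger_force: 0.0
1.23 [ 0.4892 -0.249   0.1679] F [ 0.4 -0.7  0.5] w -0.001 q [-0.53  0.44  1.91 -0.    0.79  0.75]
tool shift [ 0.0385 -0.0281  0.1399] tool y angle -1.28
```

```bash
python3 -m inch '[{"x":0.038,"y":-0.028,"z":0.0,"rx":0,"ry":0,"rz":0,"gripper":0},{"x":0,"y":0,"z":0.05,"rx":0,"ry":0,"rz":0,"gripper":0},{"x":0,"y":0,"z":0.05,"rx":0,"ry":0,"rz":0,"gripper":0},{"x":0,"y":0,"z":0.042,"rx":0,"ry":0,"rz":0,"gripper":0},{"x":0,"y":0,"z":0,"rx":0,"ry":0,"rz":0,"gripper":0}]'; python3 -c "
from to import *
w();to(.4635,-.0446,.026)
p,d,c=grab('scene');cv2.imwrite('pics/s1.png',cv2.resize(p[150:310,140:340,::-1],(800,600),interpolation=2))"
```

```text
time: 1.85
ee_pos: [0.5146, -0.2118, 0.0238]
orientation: [[0.958, 0.287, -0.005], [0.287, -0.958, 0.002], [-0.004, -0.004, -1.0]]
wrist_force: [1.0, -0.9, -0.1]
gripper_width: 0.004
finger_force: 0.0
1.85 [ 0.5146 -0.2118  0.0238] F [ 1.  -0.9 -0.1] w 0.004 q [-0.44  0.67  1.97  0.    0.51  0.84]
tool shift [-0.0011 -0.1748 -0.0015] tool y angle -1.28
```

View pics/s1.png

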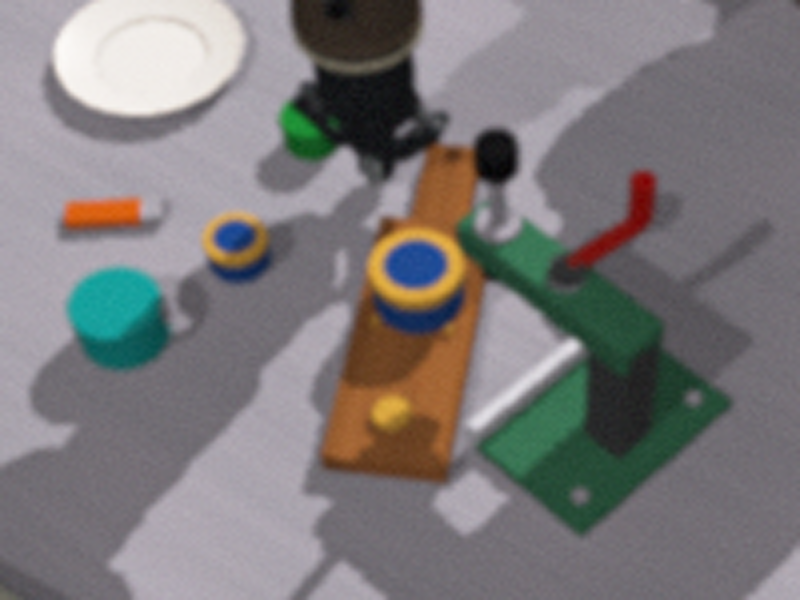

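The shut fingers stand beside the handle at (375,170), on its outer side. Now I push.

```bash
python3 -m inch '[{"x":0,"y":-0.008,"z":0,"rx":0,"ry":0,"rz":0,"gripper":0},{"x":0,"y":-0.008,"z":0,"rx":0,"ry":0,"rz":0,"gripper":0},{"x":0,"y":-0.01,"z":0,"rx":0,"ry":0,"rz":0,"gripper":0},{"x":0,"y":-0.01,"z":0,"rx":0,"ry":0,"rz":0,"gripper":0},{"x":0,"y":-0.01,"z":0,"rx":0,"ry":0,"rz":0,"gripper":0},{"x":0,"y":-0.01,"z":0,"rx":0,"ry":0,"rz":0,"gripper":0},{"x":0,"y":-0.01,"z":0,"rx":0,"ry":0,"rz":0,"gripper":0},{"x":0,"y":-0.01,"z":0,"rx":0,"ry":0,"rz":0,"gripper":0},{"x":0,"y":-0.01,"z":0,"rx":0,"ry":0,"rz":0,"gripper":0},{"x":0,"y":-0.01,"z":0,"rx":0,"ry":0,"rz":0,"gripper":0}]'; python3 -m inch '[{"x":0,"y":-0.01,"z":0,"rx":0,"ry":0,"rz":0,"gripper":0},{"x":0,"y":-0.01,"z":0,"rx":0,"ry":0,"rz":0,"gripper":0},{"x":0,"y":-0.01,"z":0,"rx":0,"ry":0,"rz":0,"gripper":0},{"x":0,"y":-0.01,"z":0,"rx":0,"ry":0,"rz":0,"gripper":0},{"x":0,"y":-0.01,"z":0,"rx":0,"ry":0,"rz":0,"gripper":0},{"x":0,"y":-0.008,"z":0,"rx":0,"ry":0,"rz":0,"gripper":0}]'; python3 -c "
from to import *
w();to(.4635,-.0446,.026)
for n in ('top','scene'): comps(n,grab(n)) if 0 else None
p,d,c=grab('top');hsv=cv2.cvtColor(p,cv2.COLOR_RGB2HSV)
P=cloud(c,d);m=(abs(P[...,2]-.022)<.006)&(hsv[...,0]<17)&(hsv[...,1]>110)&(P[...,0]>.42)&(P[...,1]>-.16)&(P[...,1]<.1)
print(cv2.minAreaRect(P[m][:,:2].astype(np.float32)))"
```

```text
time: 3.15
ee_pos: [0.4889, -0.1201, 0.0263]
orientation: [[0.958, 0.287, -0.0], [0.287, -0.958, 0.0], [-0.0, -0.0, -1.0]]
wrist_force: [-1.9, -4.7, -0.8]
gripper_width: -0.001
finger_force: 1.6
time: 3.9
ee_pos: [0.4724, -0.0646, 0.0263]
orientation: [[0.958, 0.287, 0.0], [0.287, -0.958, -0.0], [0.0, 0.0, -1.0]]
wrist_force: [2.3, -3.0, 0.3]
gripper_width: 0.0
finger_force: 1.4
3.9 [ 0.4724 -0.0646  0.0263] F [ 2.3 -3.   0.3] w 0.0 q [-0.2   0.61  2.15  0.    0.38  1.08]
tool shift [-0.0028 -0.0217  0.0003] tool y angle -1.28
((0.6323403120040894, -0.04391307383775711), (0.08433123677968979, 0.22117385268211365), 84.07438659667969)
```

```bash
python3 -m inch '[{"x":0,"y":-0.006,"z":0,"rx":0,"ry":0,"rz":0,"gripper":0},{"x":0,"y":-0.004,"z":0,"rx":0,"ry":0,"rz":0,"gripper":0},{"x":0,"y":-0.004,"z":0,"rx":0,"ry":0,"rz":0,"gripper":0},{"x":0,"y":-0.002,"z":0,"rx":0,"ry":0,"rz":0,"gripper":0},{"x":0,"y":0,"z":0,"rx":0,"ry":0,"rz":0,"gripper":0}]'; python3 -m inch '[{"x":0,"y":-0.002,"z":0,"rx":0,"ry":0,"rz":0,"gripper":0}]';python3 -m inch '[{"x":0,"y":-0.002,"z":0,"rx":0,"ry":0,"rz":0,"gripper":0}]'; python3 -m inch '[{"x":0,"y":-0.001,"z":0,"rx":0,"ry":0,"rz":0,"gripper":0}]'
```

```text
time: 4.58
ee_pos: [0.4678, -0.0498, 0.0263]
orientation: [[0.958, 0.287, -0.0], [0.287, -0.958, 0.0], [-0.0, -0.0, -1.0]]
wrist_force: [0.5, -1.9, -0.6]
gripper_width: 0.002
finger_force: 0.7
time: 4.7
ee_pos: [0.4675, -0.0481, 0.0263]
orientation: [[0.958, 0.286, 0.0], [0.286, -0.958, -0.0], [0.0, 0.0, -1.0]]
wrist_force: [2.2, -3.0, 0.2]
gripper_width: 0.005
finger_force: 1.4
time: 4.82
ee_pos: [0.4669, -0.0461, 0.0263]
orientation: [[0.958, 0.287, 0.0], [0.287, -0.958, -0.0], [0.0, 0.0, -1.0]]
wrist_force: [1.6, -3.1, -0.3]
gripper_width: 0.004
finger_force: 1.4
time: 4.95
ee_pos: [0.4665, -0.045, 0.0263]
orientation: [[0.958, 0.287, 0.0], [0.287, -0.958, -0.0], [0.0, 0.0, -1.0]]
wrist_force: [1.6, -2.9, -0.3]
gripper_width: 0.004
finger_force: 1.4
```

```bash
r='ee_pos|wrist'; for i in 1; do python3 -m inch '[{"x":0,"y":-0.002,"z":0,"rx":0,"ry":0,"rz":0,"gripper":0}]'|egrep "$r"; done; python3 -m inch '[{"x":0,"y":-0.001,"z":0,"rx":0,"ry":0,"rz":0,"gripper":0}]'|egrep "$r";python3 -m inch '[{"x":0,"y":-0.001,"z":0,"rx":0,"ry":0,"rz":0,"gripper":0}]'|egrep "$r"; python3 -c "
from to import *
p,d,c=grab('top');cv2.imwrite('pics/t2.png',cv2.resize(p[165:285,210:370,::-1],(800,600),interpolation=2))"
```

```text
ee_pos: [0.4664, -0.0434, 0.0264]
wrist_force: [3.2, -16.3, -1.5]
ee_pos: [0.4665, -0.0429, 0.0264]
wrist_force: [2.4, -24.8, -2.3]
ee_pos: [0.4665, -0.0424, 0.0264]
wrist_force: [2.3, -33.1, -3.1]
```

View pics/t2.png

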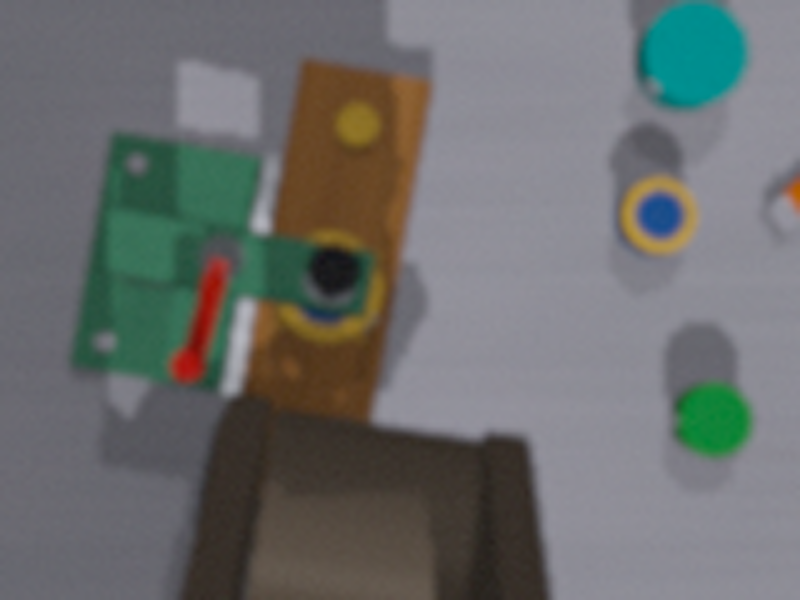

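The board lies flush along the lip in the top view: its edge at (255-275, 170-390) is parallel to the white lip, and the force rose steeply at contact. The tin is under the knob at (330,270). Now I back off, rise and turn for the knob.

```bash
python3 -m inch '[{"x":0,"y":0.01,"z":0,"rx":0,"ry":0,"rz":0,"gripper":0},{"x":0,"y":0.02,"z":0,"rx":0,"ry":0,"rz":0,"gripper":0},{"x":0,"y":0,"z":-0.05,"rx":0,"ry":0,"rz":0,"gripper":0},{"x":0,"y":0,"z":-0.06,"rx":0,"ry":0,"rz":0,"gripper":0},{"x":0,"y":0,"z":-0.06,"rx":0,"ry":0,"rz":-0.18,"gripper":0.06},{"x":0,"y":0,"z":-0.06,"rx":0,"ry":0,"rz":-0.18,"gripper":0.06},{"x":0,"y":0,"z":-0.06,"rx":0,"ry":0,"rz":-0.18,"gripper":0.06},{"x":0,"y":0,"z":0,"rx":0,"ry":0,"rz":-0.18,"gripper":0.06},{"x":0,"y":0,"z":0,"rx":0,"ry":0,"rz":-0.18,"gripper":0.06},{"x":0,"y":0,"z":0,"rx":0,"ry":0,"rz":-0.18,"gripper":0.06}]' 40; python3 -c "
from to import *
w();to(.598,-.0317,.243)"
```

```text
time: 6.62
ee_pos: [0.4738, -0.0707, 0.3165]
orientation: [[0.193, 0.981, -0.0], [0.981, -0.193, 0.0], [0.0, -0.0, -1.0]]
wrist_force: [-0.9, 0.7, 0.2]
gripper_width: 0.703
finger_force: 0.0
6.62 [ 0.4738 -0.0707  0.3165] F [-0.9  0.7  0.2] w 0.703 q [-0.21  0.17  1.89  0.    1.09 -0.02]
tool shift [0.0622 0.1143 0.0735] tool y angle -0.194
```

```bash
python3 -m inch '[{"x":0.02,"y":0.038,"z":-0.01,"rx":0,"ry":0,"rz":0,"gripper":0.06},{"x":0.022,"y":0.038,"z":0,"rx":0,"ry":0,"rz":0,"gripper":0.06},{"x":0.02,"y":0.038,"z":0,"rx":0,"ry":0,"rz":0,"gripper":0.06},{"x":0,"y":0,"z":0,"rx":0,"ry":0,"rz":0,"gripper":0.06}]'; python3 -c "
from to import *
w();to(.598,-.0317,.243)
p,d,c=grab('scene');hsv=cv2.cvtColor(p,cv2.COLOR_RGB2HSV)
P=cloud(c,d);m=(abs(P[...,2]-.022)<.006)&(hsv[...,0]<17)&(hsv[...,1]>110)&(P[...,0]>.42)&(P[...,1]>-.16)&(P[...,1]<.1)
print(cv2.minAreaRect(P[m][:,:2].astype(np.float32)))
cv2.imwrite('pics/s3.png',cv2.resize(p[150:310,140:340,::-1],(800,600),interpolation=2))"
```

```text
time: 7.12
ee_pos: [0.6, -0.0319, 0.3255]
orientation: [[0.198, 0.98, -0.0], [0.98, -0.198, 0.0], [0.0, -0.0, -1.0]]
wrist_force: [-0.0, -0.1, -0.6]
gripper_width: 0.705
finger_force: 0.0
7.12 [ 0.6    -0.0319  0.3255] F [-0.  -0.1 -0.6] w 0.705 q [-0.1   0.34  1.62  0.    1.18  0.1 ]
tool shift [-0.0003 -0.002   0.0825] tool y angle -0.199
((0.5889847278594971, -0.03158234804868698), (0.08862816542387009, 0.31543904542922974), 80.3084945678711)
```

View pics/s3.png

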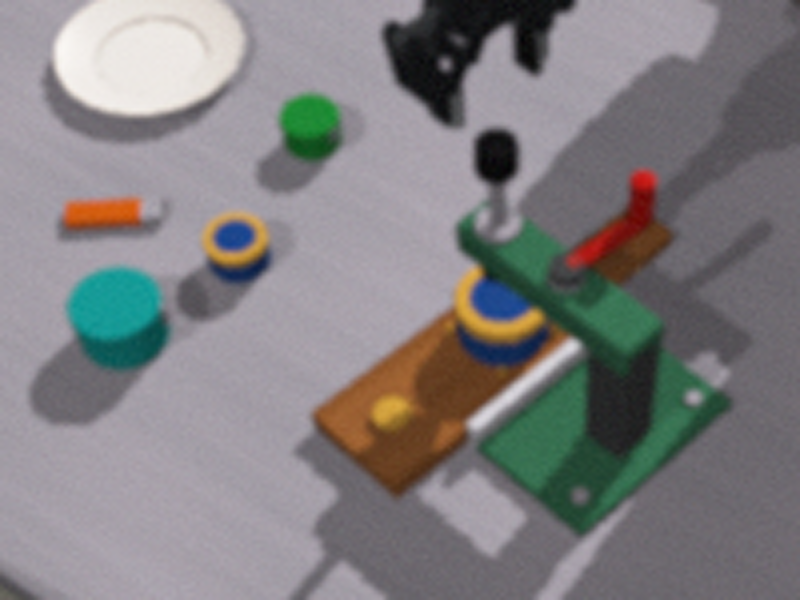

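The board is flush on the lip (scene crop edge 300-470 along the lip, yaw within about 0.6° of the stand's) and the tin stands upright under the head. The open fingers are above the knob at (495,155). Now I descend and grasp.

```bash
python3 -m inch '[{"x":0,"y":-0.002,"z":0.03,"rx":0,"ry":0,"rz":0,"gripper":0.06},{"x":0,"y":0,"z":0.03,"rx":0,"ry":0,"rz":0,"gripper":0.06},{"x":0,"y":0,"z":0.022,"rx":0,"ry":0,"rz":0,"gripper":0.06},{"x":0,"y":0,"z":0,"rx":0,"ry":0,"rz":0,"gripper":0.06},{"x":0,"y":0,"z":0,"rx":0,"ry":0,"rz":0,"gripper":0.02},{"x":0,"y":0,"z":0,"rx":0,"ry":0,"rz":0,"gripper":0.02},{"x":0,"y":0,"z":0,"rx":0,"ry":0,"rz":0,"gripper":0.02},{"x":0,"y":0,"z":0,"rx":0,"ry":0,"rz":0,"gripper":0.02}]' 30; python3 -c "
from to import *
w()
T0=grab('scene');P=cloud(T0[2],T0[1])
m=(P[...,2]>.235)&(P[...,2]<.275)&(abs(P[...,0]-.598)<.02)&(abs(P[...,1]+.032)<.02)
print('kn',m.sum(),np.percentile(P[m][:,2],[50,90,97]))
m=(abs(P[...,2]-.072)<.006)&(abs(P[...,0]-.598)<.05)&(abs(P[...,1]+.032)<.05)
print('lid',m.sum(),np.median(P[m],0))"
```

```text
time: 8.18
ee_pos: [0.5961, -0.0317, 0.2447]
orientation: [[0.199, 0.98, 0.0], [0.98, -0.199, -0.0], [-0.0, 0.0, -1.0]]
wrist_force: [-5.1, -1.8, 2.8]
gripper_width: 0.342
finger_force: 30.8
8.18 [ 0.5961 -0.0317  0.2447] F [-5.1 -1.8  2.8] w 0.342 q [-0.1   0.41  1.73 -0.    1.01  0.1 ]
kn 153 [0.25614457 0.26653364 0.27374422]
lid 261 [ 0.60698083 -0.03211788  0.07183448]
```

```bash
r='ee_pos|wrist'; python3 -m inch '[{"x":0,"y":-0.001,"z":0.006,"rx":0,"ry":0,"rz":0,"gripper":0.02},{"x":0,"y":0,"z":0.006,"rx":0,"ry":0,"rz":0,"gripper":0.02},{"x":0,"y":0,"z":0.006,"rx":0,"ry":0,"rz":0,"gripper":0.02}]'|egrep "$r"
python3 -m inch '[{"x":0,"y":0,"z":0.006,"rx":0,"ry":0,"rz":0,"gripper":0.02},{"x":0,"y":0,"z":0.006,"rx":0,"ry":0,"rz":0,"gripper":0.02}]'|egrep "$r"
for i in 1 2; do echo $i; done; python3 -m inch '[{"x":0,"y":0,"z":0.002,"rx":0,"ry":0,"rz":0,"gripper":0.02},{"x":0,"y":0,"z":0.002,"rx":0,"ry":0,"rz":0,"gripper":0.02}]'|egrep "$r"
python3 -m inch '[{"x":0,"y":0,"z":0.002,"rx":0,"ry":0,"rz":0,"gripper":0.02},{"x":0,"y":0,"z":0.002,"rx":0,"ry":0,"rz":0,"gripper":0.02}]'|egrep "$r"
python3 -c "
from to import *
for k in range(1):
  T0=grab('scene');P=cloud(T0[2],T0[1])
  m=(P[...,2]>.195)&(P[...,2]<.225)&(abs(P[...,0]-.598)<.02)&(abs(P[...,1]+.032)<.02)
  cv2.imwrite('pics/s4.png',cv2.resize(T0[0][190:250,240:320,::-1],(800,600),interpolation=2))
w()"
```

```text
ee_pos: [0.596, -0.0316, 0.2263]
wrist_force: [1.2, -5.1, 3.0]
ee_pos: [0.5959, -0.0316, 0.2142]
wrist_force: [1.2, -4.9, 2.6]
1
2
ee_pos: [0.5959, -0.0316, 0.2103]
wrist_force: [1.4, -5.4, 2.9]
ee_pos: [0.596, -0.0317, 0.2064]
wrist_force: [2.4, -5.1, 3.4]
9.4 [ 0.596  -0.0317  0.2061] F [ 2.7 -5.4  1.4] w 0.337 q [-0.1   0.45  1.77 -0.    0.92  0.1 ]
```

View pics/s4.png

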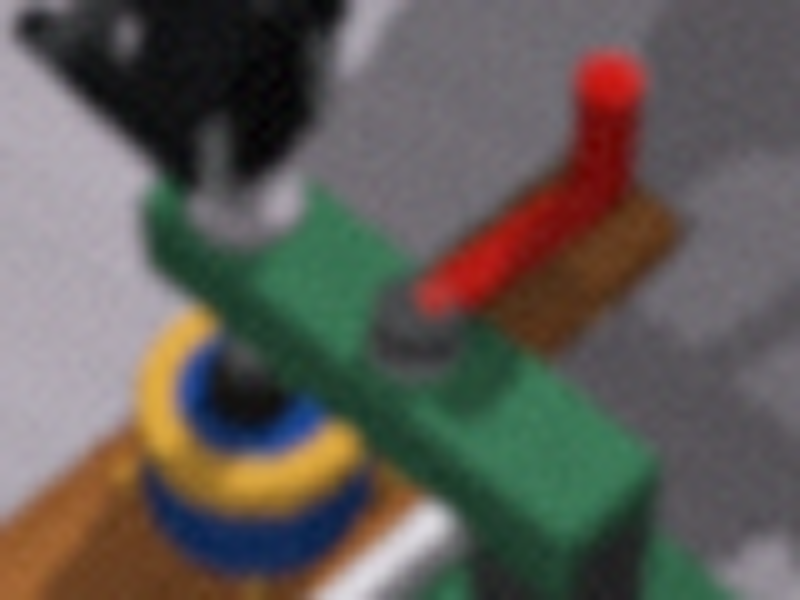

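The foot is about at the lid (dark foot at (250,385) over the blue centre). I lower it further while watching the averaged force.

```bash
cat > f.py <<'E'
from to import *
F=[]
for i in range(8):
    manip.read_camera('top'); F.append(manip.read_state()["wrist_force"][2])
print(manip.read_state()["ee_pos"].round(4),'Fz',round(np.mean(F),2),round(np.std(F)/8**.5,2))
E
python3 f.py
python3 -m inch '[{"x":0,"y":0,"z":0.002,"rx":0,"ry":0,"rz":0,"gripper":0.02}]' >/dev/null; python3 f.py
python3 -m inch '[{"x":0,"y":0,"z":0.002,"rx":0,"ry":0,"rz":0,"gripper":0.02}]'>/dev/null; python3 f.py
```

```text
[ 0.596  -0.0316  0.2062] Fz -1.16 0.24
[ 0.596  -0.0317  0.2042] Fz 0.48 0.29
[ 0.5959 -0.0316  0.2023] Fz 0.77 0.28
```

```bash
python3 -m inch '[{"x":0,"y":0,"z":0,"rx":0,"ry":0,"rz":0,"gripper":0.06},{"x":0,"y":0,"z":0,"rx":0,"ry":0,"rz":0,"gripper":0.06},{"x":0,"y":0,"z":0,"rx":0,"ry":0,"rz":0,"gripper":0.06},{"x":0,"y":0,"z":-0.03,"rx":0,"ry":0,"rz":0,"gripper":0.06},{"x":0,"y":0,"z":-0.03,"rx":0,"ry":0,"rz":0,"gripper":0.0},{"x":0,"y":0,"z":0,"rx":0,"ry":0,"rz":0,"gripper":0.0},{"x":0,"y":0,"z":0,"rx":0,"ry":0,"rz":0,"gripper":0.0},{"x":0,"y":0,"z":0,"rx":0,"ry":0,"rz":0,"gripper":0.0},{"x":0,"y":0,"z":0.02,"rx":0,"ry":0,"rz":0,"gripper":0.0},{"x":0,"y":0,"z":0,"rx":0,"ry":0,"rz":0,"gripper":0.0}]'
python3 - <<'E'
from to import *
for n in('scene','top'):
  T0=grab(n);P=cloud(T0[2],T0[1])
  m=(P[...,2]>.196)&(P[...,2]<.228)&(abs(P[...,0]-.598)<.018)&(abs(P[...,1]+.032)<.018)
  if m.sum(): print(n,'kn',m.sum(),np.percentile(P[m][:,2],[50,90,97]))
E
python3 f.py
```

```text
time: 12.1
ee_pos: [0.5939, -0.0312, 0.2405]
orientation: [[0.199, 0.98, -0.003], [0.98, -0.199, 0.0], [-0.0, -0.003, -1.0]]
wrist_force: [-0.1, 0.3, 0.0]
gripper_width: 0.001
finger_force: 0.0
scene kn 101 [0.21396747 0.21761604 0.21883788]
[ 0.5952 -0.0313  0.2426] Fz -0.01 0.14
```

```bash
r='ee_pos|wrist'; python3 -m inch '[{"x":0,"y":0,"z":0.005,"rx":0,"ry":0,"rz":0,"gripper":0},{"x":0,"y":0,"z":0,"rx":0,"ry":0,"rz":0,"gripper":0}]'|egrep "$r"
python3 -m inch '[{"x":0,"y":0,"z":0.001,"rx":0,"ry":0,"rz":0,"gripper":0},{"x":0,"y":0,"z":0,"rx":0,"ry":0,"rz":0,"gripper":0}]'|egrep "$r"
python3 -m inch '[{"x":0,"y":0,"z":0.001,"rx":0,"ry":0,"rz":0,"gripper":0},{"x":0,"y":0,"z":0,"rx":0,"ry":0,"rz":0,"gripper":0}]'|egrep "$r"
python3 -m inch '[{"x":0,"y":0,"z":0.0005,"rx":0,"ry":0,"rz":0,"gripper":0},{"x":0,"y":0,"z":0,"rx":0,"ry":0,"rz":0,"gripper":0}]'|egrep "$r"
```

```text
ee_pos: [0.5948, -0.0313, 0.2368]
wrist_force: [0.3, -0.3, -0.7]
ee_pos: [0.5951, -0.0313, 0.2362]
wrist_force: [-0.1, -0.0, -0.6]
ee_pos: [0.5951, -0.0313, 0.2352]
wrist_force: [0.1, 0.1, 0.6]
ee_pos: [0.5951, -0.0313, 0.2348]
wrist_force: [0.5, -0.0, 0.5]
```

```bash
python3 f.py;  python3 -m inch '[{"x":0,"y":0,"z":0.0005,"rx":0,"ry":0,"rz":0,"gripper":0}]'>/dev/null; python3 f.py; python3 -m inch '[{"x":0,"y":0,"z":0.0005,"rx":0,"ry":0,"rz":0,"gripper":0}]'>/dev/null; python3 f.py
```

```text
[ 0.5951 -0.0313  0.2348] Fz 0.01 0.1
[ 0.5951 -0.0313  0.2343] Fz -0.03 0.14
[ 0.5951 -0.0313  0.2338] Fz 0.0 0.12
```

```bash
python3 -m inch '[{"x":0,"y":0,"z":0.0005,"rx":0,"ry":0,"rz":0,"gripper":0}]'>/dev/null; python3 f.py; python3 -m inch '[{"x":0,"y":0,"z":0.0005,"rx":0,"ry":0,"rz":0,"gripper":0}]'>/dev/null; python3 f.py; python3 -m inch '[{"x":0,"y":0,"z":0.0005,"rx":0,"ry":0,"rz":0,"gripper":0}]'>/dev/null; python3 f.py
```

```text
[ 0.5951 -0.0313  0.2333] Fz -0.24 0.12
[ 0.5951 -0.0313  0.2328] Fz 0.48 0.12
[ 0.5952 -0.0313  0.2324] Fz 5.07 0.18
```

Contact with the knob top puts it at about z=0.2155, so the foot is pressed roughly 3.5–5 mm, which is right. Now the lever.

```bash
python3 -m inch '[{"x":0,"y":0,"z":-0.03,"rx":0,"ry":0,"rz":0,"gripper":0},{"x":0,"y":0,"z":-0.04,"rx":0,"ry":0,"rz":-0.17,"gripper":0},{"x":0,"y":0,"z":0,"rx":0,"ry":0,"rz":-0.18,"gripper":0},{"x":0,"y":0,"z":0,"rx":0,"ry":0,"rz":-0.18,"gripper":0},{"x":0,"y":0,"z":0,"rx":0,"ry":0,"rz":-0.18,"gripper":0},{"x":0,"y":0,"z":0,"rx":0,"ry":0,"rz":-0.18,"gripper":0},{"x":0,"y":0,"z":0,"rx":0,"ry":0,"rz":-0.18,"gripper":0},{"x":0,"y":0,"z":0,"rx":0,"ry":0,"rz":-0.18,"gripper":0},{"x":0,"y":0,"z":0,"rx":0,"ry":0,"rz":-0.18,"gripper":0},{"x":0,"y":0,"z":0,"rx":0,"ry":0,"rz":-0.17,"gripper":0}]'
python3 - <<'E'
from to import *
w();p=st(-.065,.030);print(p);to(*p,.217)
from m import comps
comps('top',grab('top'))
E
```

```text
time: 17.88
ee_pos: [0.595, -0.0313, 0.3019]
orientation: [[-0.986, 0.164, -0.0], [0.164, 0.986, 0.0], [0.0, -0.0, -1.0]]
wrist_force: [0.1, 0.1, 0.3]
gripper_width: -0.002
finger_force: 0.0
17.88 [ 0.595  -0.0313  0.3019] F [0.1 0.1 0.3] w -0.002 q [-0.1   0.35  1.66  0.    1.13 -1.51]
[0.53942105 0.00955223]
tool shift [0.0615 0.0312 0.085 ] tool y angle 1.406
top red [248.5 237. ] [247, 234, 4, 7, 26] med [0.548  0.0433 0.2255] zr [0.179 0.636]
top blue [341.4 207.6] [338, 204, 8, 8, 19] med [ 0.6437 -0.2476  0.0368] zr [0.032 0.04 ]
top brass [340.4 207.6] [334, 201, 15, 14, 73] med [ 0.6435 -0.2419  0.0355] zr [0.024 0.039]
top green [228.6 219.2] [225, 197, 8, 41, 98] med [0.6061 0.1217 0.0134] zr [0.009 0.166]
top green [252.5 238. ] [251, 234, 4, 9, 20] med [0.5462 0.0434 0.0122] zr [0.009 0.017]
top green [352.1 248.4] [345, 241, 15, 15, 182] med [ 0.5124 -0.2825  0.0357] zr [0.022 0.04 ]
top wood [375. 200.] [367, 193, 17, 15, 113] med [ 0.6721 -0.3671  0.0125] zr [0.008 0.017]
top wood [270.1 249.9] [259, 234, 26, 39, 564] med [ 0.5163 -0.0144  0.0221] zr [0.018 0.027]
top black [239.6 271.2] [233, 226, 15, 85, 148] med [0.4932 0.0298 0.7231] zr [0.687 0.756]
top black [260.2 232.1] [255, 231, 11, 3, 13] med [0.5528 0.001  0.6749] zr [0.673 0.68 ]
top black [270.6 232.8] [267, 232, 8, 3, 10] med [ 0.5511 -0.0162  0.6768] zr [0.673 0.679]
top black [289.8 234.8] [286, 233, 9, 4, 10] med [ 0.5479 -0.0454  0.6767] zr [0.673 0.681]
top black [297.8 235.6] [296, 235, 5, 2, 8] med [ 0.5462 -0.0583  0.6752] zr [0.674 0.68 ]
```

```bash
python3 -m inch '[{"x":0.03,"y":0.015,"z":0,"rx":0,"ry":0,"rz":0,"gripper":0},{"x":0.0315,"y":0.016,"z":0,"rx":0,"ry":0,"rz":0,"gripper":0},{"x":0,"y":0,"z":0,"rx":0,"ry":0,"rz":0,"gripper":0},{"x":0,"y":0,"z":0.04,"rx":0,"ry":0,"rz":0,"gripper":0},{"x":0,"y":0,"z":0.045,"rx":0,"ry":0,"rz":0,"gripper":0},{"x":0,"y":0.006,"z":0,"rx":0,"ry":0,"rz":0,"gripper":0},{"x":0,"y":0.004,"z":0,"rx":0,"ry":0,"rz":0,"gripper":0}]'
python3 - <<'E'
from to import *
s=manip.read_state();e=s["ee_pos"][:2]-O;print('stand',e@EX,e@EY)
p,d,c=grab('scene');cv2.imwrite('pics/s5.png',cv2.resize(p[170:270,220:350,::-1],(780,600),interpolation=2))
E
```

```text
time: 18.8
ee_pos: [0.5426, 0.0198, 0.2185]
orientation: [[-0.985, 0.171, 0.001], [0.171, 0.985, 0.0], [-0.001, 0.0, -1.0]]
wrist_force: [-0.1, -0.7, 0.2]
gripper_width: 0.001
finger_force: 0.0
stand -0.06374235744485726 0.04061940400057658
```

View pics/s5.png

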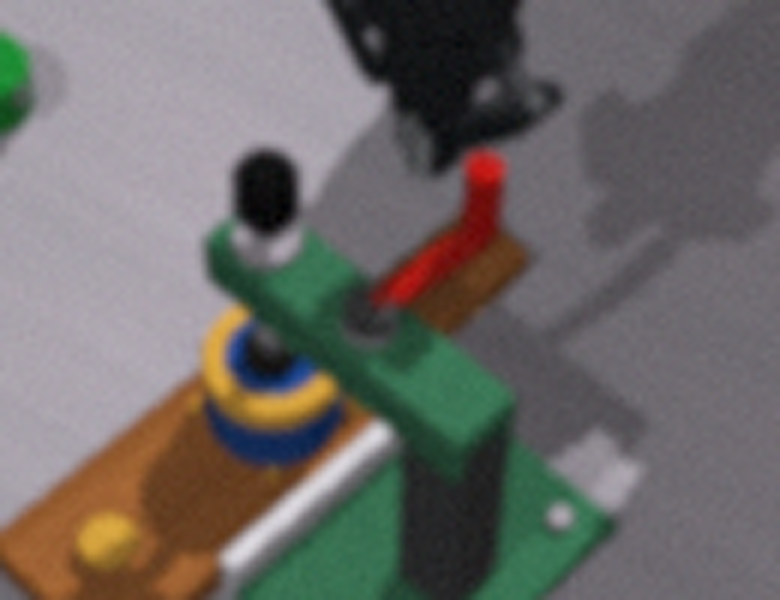

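The shut fingers (tip at (430,165)) stand just in front of the red knob at (485,170). The foot sits on the lid at (265,350). Now I sweep the arc.

```bash
python3 -m inch '[{"x":0,"y":0.005,"z":0,"rx":0,"ry":0,"rz":0,"gripper":0},{"x":0.002,"y":0.0066,"z":0,"rx":0,"ry":0,"rz":0.1,"gripper":0},{"x":0.002,"y":0.0066,"z":0,"rx":0,"ry":0,"rz":0.1,"gripper":0},{"x":0.002,"y":0.0066,"z":0,"rx":0,"ry":0,"rz":0.1,"gripper":0},{"x":0.002,"y":0.0066,"z":0,"rx":0,"ry":0,"rz":0.1,"gripper":0},{"x":0.002,"y":0.0066,"z":0,"rx":0,"ry":0,"rz":0.1,"gripper":0},{"x":0.002,"y":0.0066,"z":0,"rx":0,"ry":0,"rz":0.1,"gripper":0},{"x":0.002,"y":0.0066,"z":0,"rx":0,"ry":0,"rz":0.1,"gripper":0}]'
python3 - <<'E'
from to import *
s=manip.read_state();e=s["ee_pos"][:2]-O;print('stand',e@EX,e@EY); w()
R=s["orientation"];y=R[:2,1];x=R[:2,0];v=e-.065*np.array([EY@[1,0],EY@[0,1]]);print('radial',v@x,'tang',v@y,'a',np.arctan2(y@EX,y@EY))
E
```

```text
time: 19.85
ee_pos: [0.5511, 0.0713, 0.2184]
orientation: [[-0.642, 0.767, 0.001], [0.767, 0.642, -0.0], [-0.001, 0.001, -1.0]]
wrist_force: [0.1, -3.6, 0.4]
gripper_width: 0.001
finger_force: 1.2
stand -0.06451367711118214 0.09281835518561998
19.85 [0.5511 0.0713 0.2184] F [ 0.1 -3.6  0.4] w 0.001 q [ 0.07  0.38  1.85 -0.    0.91 -0.62]
radial 0.06738204689957908 tang -0.019887835013648394 a 0.6941126271858739
```

```bash
cat > lv.py <<'E'
from to import *
s=manip.read_state();e=s["ee_pos"][:2]-O; w()
R=s["orientation"];y=R[:2,1];x=R[:2,0];v=e-.065*EY;print('radial',v@x,'tang',v@y,'a',np.arctan2(y@EX,y@EY))
E
python3 -m inch '[{"x":0.0015,"y":0.0066,"z":0,"rx":0,"ry":0,"rz":0.1,"gripper":0},{"x":0.0015,"y":0.0066,"z":0,"rx":0,"ry":0,"rz":0.1,"gripper":0},{"x":0.0015,"y":0.0066,"z":0,"rx":0,"ry":0,"rz":0.1,"gripper":0},{"x":0.0015,"y":0.0066,"z":0,"rx":0,"ry":0,"rz":0.1,"gripper":0},{"x":0.0015,"y":0.0066,"z":0,"rx":0,"ry":0,"rz":0.1,"gripper":0},{"x":0.0015,"y":0.0066,"z":0,"rx":0,"ry":0,"rz":0.1,"gripper":0},{"x":0.0015,"y":0.0066,"z":0,"rx":0,"ry":0,"rz":0.1,"gripper":0}]' >/dev/null; python3 lv.py
python3 -m inch '[{"x":0.001,"y":0.004,"z":0,"rx":0,"ry":0,"rz":0.06,"gripper":0}]' >/dev/null; python3 lv.py
```

```text
20.73 [0.5886 0.0985 0.2184] F [-2.5 -1.2  0.9] w 0.004 q [0.12 0.44 1.75 0.   0.95 0.12]
radial 0.06609391197825246 tang -0.021285276525810692 a 1.3941451363499118
20.85 [0.5927 0.0995 0.2184] F [-1.5  0.4  1.1] w 0.001 q [ 0.12  0.44  1.74 -0.    0.95  0.18]
radial 0.06597335197719438 tang -0.021147892419219425 a 1.4534538526516079
```

Now short straight pushes up to the end stop.

```bash
r='wrist|ee_pos'; python3 -m inch '[{"x":0.001,"y":0.005,"z":0,"rx":0,"ry":0,"rz":0.08,"gripper":0}]'|egrep "$r"
for k in 1; do python3 -m inch '[{"x":0,"y":0.002,"z":0,"rx":0,"ry":0,"rz":0.02,"gripper":0}]'|egrep "$r"; done
python3 -m inch '[{"x":0,"y":0.0015,"z":0,"rx":0,"ry":0,"rz":0,"gripper":0}]'|egrep "$r"
python3 -m inch '[{"x":0,"y":0.001,"z":0,"rx":0,"ry":0,"rz":0,"gripper":0}]'|egrep "$r"; python3 lv.py
```

```text
ee_pos: [0.5974, 0.1004, 0.2183]
wrist_force: [-15.3, 3.8, 1.2]
ee_pos: [0.5977, 0.1005, 0.2181]
wrist_force: [-20.1, 9.0, 12.7]
ee_pos: [0.5979, 0.1005, 0.218]
wrist_force: [-26.7, 9.0, 16.0]
ee_pos: [0.598, 0.1005, 0.218]
wrist_force: [-30.2, 10.7, 18.0]
21.35 [0.598  0.1005 0.218 ] F [-30.2  10.7  18. ] w -0.006 q [0.12 0.45 1.73 0.   0.97 0.27]
radial 0.06541980632972079 tang -0.02236168210171722 a 1.5509603874724553
```

The end stop is reached. I back off, rise and check.

```bash
python3 -m inch '[{"x":0,"y":-0.008,"z":0,"rx":0,"ry":0,"rz":0,"gripper":0},{"x":0,"y":-0.02,"z":0,"rx":0,"ry":0,"rz":0,"gripper":0},{"x":0,"y":0,"z":-0.04,"rx":0,"ry":0,"rz":0,"gripper":0},{"x":0,"y":-0.02,"z":-0.06,"rx":0,"ry":0,"rz":0,"gripper":0},{"x":0,"y":-0.05,"z":-0.05,"rx":0,"ry":0,"rz":0,"gripper":0},{"x":0,"y":-0.05,"z":0,"rx":0,"ry":0,"rz":0,"gripper":0},{"x":0,"y":0,"z":0,"rx":0,"ry":0,"rz":0,"gripper":0}]'|egrep 'ee_|wri'
python3 - <<'E'
from g import *
from m import comps
p,d,c=grab('scene');comps('scene',(p,d,c));cv2.imwrite('pics/s6.png',cv2.resize(p[170:290,200:350,::-1],(750,600),interpolation=2))
P=cloud(c,d);m=(P[...,2]>.196)&(P[...,2]<.228)&(abs(P[...,0]-.598)<.018)&(abs(P[...,1]+.032)<.018)
print('kn',m.sum(),np.percentile(P[m][:,2],[50,90,97]))
E
```

```text
ee_pos: [0.4592, 0.1223, 0.3626]
wrist_force: [-0.8, 0.6, 0.0]
scene red [294.7 228.4] [283, 222, 21, 15, 176] med [0.6203 0.0892 0.1869] zr [0.176 0.225]
scene blue [198.2 212.5] [194, 210, 9, 6, 44] med [ 0.6442 -0.2492  0.0358] zr [0.032 0.039]
scene blue [200.  222.3] [194, 219, 13, 6, 33] med [ 0.6591 -0.2339  0.0088] zr [0.003 0.017]
scene blue [264. 231.] [259, 225, 13, 10, 45] med [ 0.6064 -0.0239  0.0731] zr [0.069 0.081]
scene blue [265.6 243.1] [256, 239, 20, 8, 72] med [ 0.6208 -0.0107  0.0378] zr [0.028 0.049]
scene brass [198.5 214.3] [191, 207, 16, 14, 79] med [ 0.6495 -0.2413  0.0344] zr [0.028 0.039]
scene brass [262.3 233.7] [254, 221, 22, 20, 131] med [ 0.617  -0.0251  0.071 ] zr [0.065 0.075]
scene brass [237.4 259.5] [233, 255, 10, 10, 73] med [ 0.7049 -0.0516  0.0299] zr [0.023 0.033]
scene green [217.1 183.2] [210, 175, 15, 18, 205] med [ 0.5168 -0.2784  0.0339] zr [0.006 0.038]
scene green [279.  228.2] [255, 208, 50, 42, 546] med [0.6223 0.025  0.1625] zr [0.142 0.167]
scene green [288.5 267.3] [260, 243, 62, 49, 1184] med [0.6421 0.0822 0.0118] zr [0.008 0.016]
scene wood [165.2 206.6] [156, 203, 19, 8, 131] med [ 0.674  -0.3655  0.0108] zr [0.002 0.015]
scene wood [295.8 215. ] [284, 206, 23, 19, 236] med [ 0.4731 -0.0009  0.0217] zr [0.012 0.025]
scene wood [243.8 257.3] [219, 232, 63, 50, 1098] med [ 0.6856 -0.0428  0.0216] zr [0.013 0.026]
scene black [263.9 201.6] [260, 196, 9, 13, 91] med [ 0.6028 -0.0275  0.2128] zr [0.194 0.217]
scene black [264.4 229.6] [261, 228, 8, 4, 19] med [ 0.6057 -0.027   0.0807] zr [0.077 0.086]
scene black [295.4 257.1] [288, 243, 16, 28, 268] med [0.6337 0.0995 0.0792] zr [0.025 0.128]
kn 127 [0.21363461 0.21649868 0.21760812]
```

View pics/s6.png

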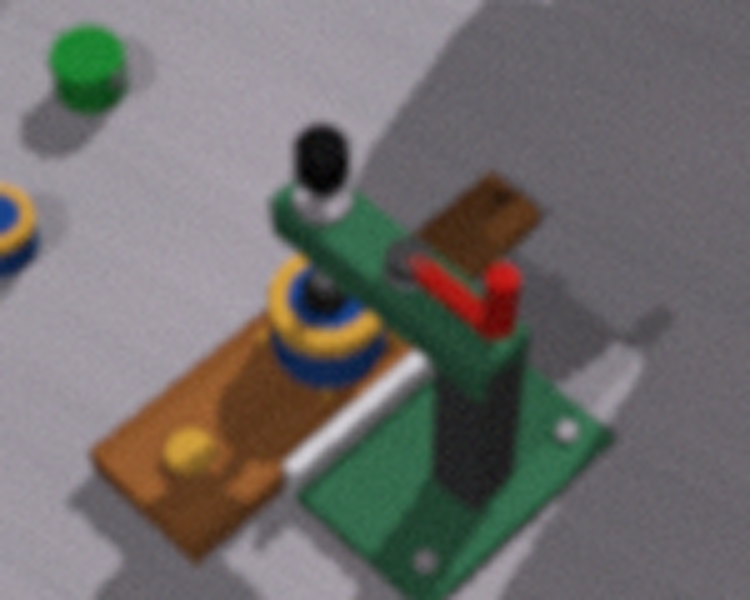

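The lever lies along the head with its knob at (500,295), fully over. The board is flush, the tin upright, and the foot on the lid at (322,290). Handing in.

```bash
python3 -c "
from plant import manip
print(manip.job_done())"
```

```text
the job is handed in; nothing more can be done
None
```

The job is handed in: the board is flush on the lip, the foot is pressed about 4–5 mm onto the tin's lid by my measurements, the lever was then pushed to its end stop to lock the rod, and I touched nothing else.

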